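# Hang the washed printer platform on its drain rail and pin it

### The arm

A 7-joint arm with a two-finger parallel gripper is mounted at the origin on a cart in front of the work surface, level with it; the furniture and walls round the work are solid. World frame = base frame: x ahead of the robot, y to its left, z up, the work surface at z = 0. Lengths are in mm, angles in rad, forces in N, time in s.
With the tool pointing down it reaches from about 400 to 875 mm from the base axis. Payload 4.4 kg.
Tool frame: the origin (TCP) lies at the very end of the fingers, on their centre line; the grasp point (between the pads) lies 19 mm behind it; y points along the fingers, z is the direction in which the jaws open and shut, and the axes are right-handed (so a half turn about y gives the same grasp; the last joint's range is limited). The gripper opens to 85 mm and grips with 20 to 120 N. Pads are 22 mm wide; open, the fingers measure 114 mm over their backs; the gripper's body (76 mm by 85 mm) begins 54 mm behind the grasp point. The pads swing forward as they close: fully open they stand 13 mm farther back than shut.
Start: joints at [-1.166, 0.628, 0.038, 1.517, -0.027, 0.996, -0.02], TCP at [294.819, 579.309, 231.313] pointing down, gripper open.
Joint ranges: [-3.06, 3.06], [-0.37, 2.12], [-1.25, 1.32], [0.18, 2.47], [-1.1, 4.24], [0.23, 1.98], [-2.94, 2.94]. Speed limits (rad/s): [2.57, 2.57, 3.14, 3.14, 3.14, 3.14, 3.14].

### API

Orientations are given as [roll, pitch, yaw] about the fixed x, y, z axes, in that order (R = Rz(yaw) Ry(pitch) Rx(roll)).
In Python, from cell import ctrl, imaging, finish_job gives the robot as it stands.
- The arm moves only by the shell command python3 -m inch 'ROWS'. ROWS is JSON, one flat list of numbers, 7 for each row, row after row: the opening, from 0 (shut) to 1 (fully open), then the shift along the tool's x, y, z in cm, then the turn, a rotation vector about the tool's x, y, z in degrees. A call has 1 to 12 rows; each row is the pose to reach, as a shift and turn from the pose commanded when the call began, along the tool's axes at that moment; what a row does not reach only later rows make up. A row lasts 1/10 s, in which the tool goes at most 50 mm and 8.59 degrees, less where a joint would pass 70% of its speed; a pose out of reach is approached as far as the arm can. A call with a gripper value outside its range is refused whole. The fingers move at their own pace and stop on an object; the grip force is fixed at half the most. Time passes only in rows, so rows that repeat a pose let the fingers close. It gives the time, the measured TCP pose, the force and the opening at its end, in the units of the state.
- ctrl.read_state(): the state, without advancing time (a new reading comes with each control period).
- imaging.get_image(name): name is "scene" or "side" or "wrist"; returns a dict with "img" (384x512x3 uint8, red, green, blue), "fx", "fy", "cx", "cy" (pixels), "dist" ([k1, k2, p1, p2, k3] as OpenCV has them; the pictures are not rectified), "R" (3x3) and "t" (3): a world point X has camera coordinates R X + t. Camera axes: x right, y down, z forward; pixel columns grow to the right and rows downward; lengths in mm; the calibration is good to about 2 mm. A picture is of the moment at which its call begins. There is no depth.
- finish_job(): hands the job in, once; it reports no verdict.
The state is a dict: "clock": time; "qpos": joint angles; "qd": joint speeds; "tau": joint torques, N m; "eef_pos": TCP position; "tool_rot": TCP orientation; "force": force on the tool from outside, world axes, zero at the start; "torque": the same for the moment, N m; "width": finger opening in mm.
Only numpy, scipy, OpenCV 4.12 (cv2) and the standard library are available. Lean on these libraries where they do the work, as an engineer would, in place of code of your own. Each camera call takes 0.05 s, during which the arm holds its last target.

### The job

The print has been washed and is to drain: pull the plunger at the end of the drain stand's rail up out of the way, lift the build platform by its upright grip out of the wash tub, start its flat head into the open end of the rail and let go so that it hangs by itself part-way in. Then slide it fully home against the end of the rail and press the plunger right down through its hole to lock it. Keep the platform upright and leave the pot, the grey cast and the wax caliper where they are.

Things in the scene. Friction and masses are not known exactly. Their poses are not given: they have to be found in the camera images.
- platform_grip (a point): Centre of the upright black grip (24 mm in x, 16 mm in y, 48 mm high) of the loose aluminium build platform, about 0.33 kg, balanced under the grip. x: the way its head points, z up. The plate below is 88 x 76 x 8 mm, its underside 70 mm below this point, with a printed dental arch hanging 36 mm lower still. At the start the plate rests on the tub's rims, this point about 132 mm above the bench.
- platform_hole (a point): Middle of the 10 mm round hole in the platform's flat head, at mid-thickness; 42 mm ahead (x) of the grip's centre and 42 mm below it. The head is 36 mm wide (y), 8 mm thick, and reaches from 80 mm behind this point to its nose 14 mm ahead. Under the head a neck 14 mm wide and 16 mm high joins it to the plate; above it a stem 14 x 12 mm carries the grip.
- wash_tub: White open tub, empty, fixed; 80 x 140 x 62 mm (x, y, z), a small tab at each short end. Origin: centre of its underside. The platform lies across its long rims, print inside, grip about over its middle, the platform's x within 0.15 rad of the tub's x.
- rail_mouth (a point): Middle of the drain rail's open mouth, on the surface the head slides on, 135 mm above the bench; x points into the rail, z up. Two C-channels face to face: inside 39 mm wide, 11 mm high; slots 20 mm wide below (neck) and 24 mm above (stem). Flared outwards over the 23 mm before this point, by 6 mm each side and 5 mm up and down; flare top 20 mm above this point. Fixed.
- rail_end (a point): Middle of the rail's closed end (the stop), 120 mm in from the mouth, same level and axes. Fully home, the platform's nose touches it and the grip's centre is 56 mm before it (64 mm in from the mouth) and 46 mm above. The platform hangs by itself once its grip is about 10 mm inside the mouth. A grey post stands behind; a steel dish, rim 27 mm above the bench, lies below.
- plunger (a joint): Upright plunger at the rail's far end: 0 fully up, 0.016 m fully down (knob on its boss). No spring: it stays where left; 3 to 5 N move it either way. It starts down (0.012 to 0.016), where its 6 mm pin bars the last 17 mm of the way; fully up it is clear. It goes down through the head's hole only when the platform is home within about 2 mm, else it stops on the head at 0.0045.
- plunger_top (a point): Middle of the flat top of the plunger's black round knob (20 mm across, 13 mm high, slightly undercut; its boss below is 17 mm across); 106 mm in from the rail's mouth on its midline, 43 mm above the mouth point when fully down (178 mm above the bench), 59 mm when fully up (194 mm).
- white_pot: White screw-lid pot, 60 mm across, 55 mm high, loose; origin at the centre of its underside. Leave alone.
- cast_lower: Grey plaster dental cast, 57 x 68 x 32 mm, loose; origin at the centre of its underside. Leave alone.
- wax_caliper: Wire wax caliper lying flat, 48 x 116 x 6 mm, loose; origin at the centre of its underside. Leave alone.

How it is judged:
By the outcome, as a careful person would: the job done as asked, in the order asked, and still so for the second after the job is handed in, with the robot touching nothing.
It also fails if it takes over 67 s, if anything falls off the work surface, if the arm or the gripper's body presses on something with over 40 N, if the wrist force passes 120 N, or if a joint passes its speed limit or range.

## Working session

There is one attempt and no reset: what is moved stays moved. The work goes in short steps, Python scripts to look and compute and a shell command to move; the robot and the scene stay as the last step left them, time stands still between calls to the robot, and variables do not carry over. Pictures are saved under pics/ and viewed, and the job is handed in when it is done.

```bash
ls; mkdir -p pics
python3 - <<'E'
from cell import ctrl, imaging
import cv2,numpy as np
s=ctrl.read_state(); print(s)
for n in ["scene","side","wrist"]:
    d=imaging.get_image(n); cv2.imwrite(f"pics/{n}0.png",d["img"][:,:,::-1]); print(n,{k:np.round(v,3).tolist() for k,v in d.items() if k!="img"})
    np.save(f"{n}0.npy",d,allow_pickle=True)
E
```

```text
pics
{'clock': 0.0, 'qpos': array([-1.16579334,  0.62929799,  0.0384767 ,  1.51840566, -0.02700877,
        0.99627651, -0.01998363]), 'qd': array([ 0.00045084, -0.00074292, -0.00112625, -0.00119413, -0.00047611,
       -0.00056991, -0.00035066]), 'tau': array([-8.11588416e-05, -5.63411558e+01,  1.22575499e+00, -1.93451875e+01,
        1.08564366e-02,  1.04172781e-02, -1.18603742e-05]), 'eef_pos': array([294.54465136, 578.72327784, 230.40887098]), 'tool_rot': array([-1.57266453e+00, -3.58825160e-05, -4.70820309e-01]), 'force': array([0.11754931, 0.09814839, 0.61443798]), 'torque': array([ 0.05788297, -0.00753769, -0.03785636]), 'width': 85.65252253405438}
scene {'fx': 362.354, 'fy': 362.354, 'cx': 250.415, 'cy': 191.27, 'dist': [-0.108, 0.0, 0.0, 0.0, 0.0], 'R': [[0.879, -0.476, 0.02], [-0.182, -0.374, -0.909], [0.441, 0.796, -0.416]], 't': [-479.969, 250.965, 717.386]}
side {'fx': 493.272, 'fy': 493.272, 'cx': 255.044, 'cy': 194.673, 'dist': [0.007, 0.0, 0.0, 0.0, 0.0], 'R': [[-0.992, -0.126, 0.017], [-0.064, 0.384, -0.921], [0.11, -0.915, -0.389]], 't': [540.193, 134.014, 1630.257]}
wrist {'fx': 339.685, 'fy': 339.685, 'cx': 256.262, 'cy': 189.472, 'dist': [0.029, 0.0, 0.0, 0.0, 0.0], 'R': [[0.452, 0.892, -0.003], [0.853, -0.431, 0.293], [0.26, -0.136, -0.956]], 't': [-649.582, -38.496, 380.585]}
```

View pics/scene0.png

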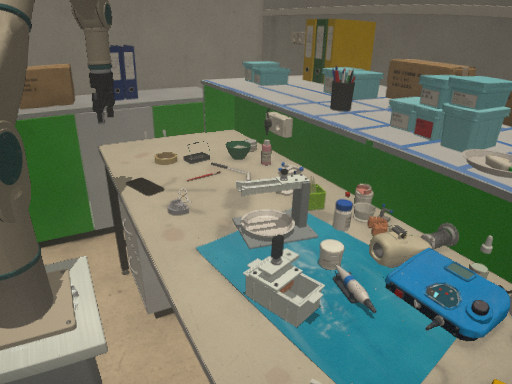

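View pics/side0.png

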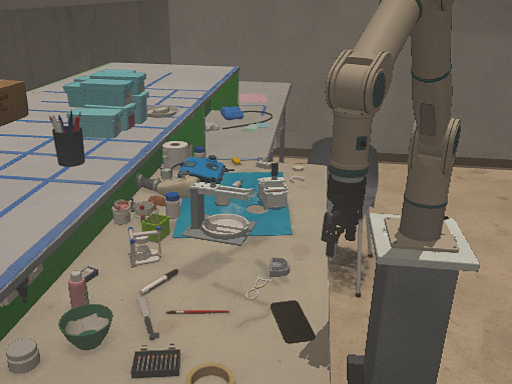

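View pics/wrist0.png

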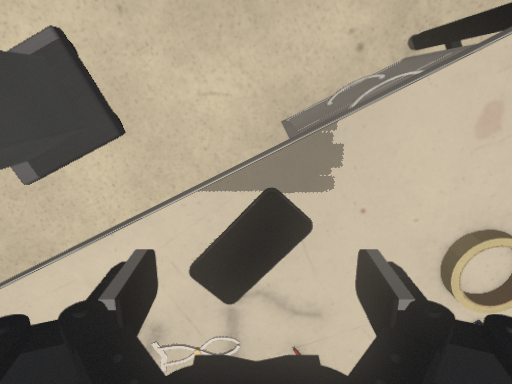

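The scene view shows the tub with the platform at about (285,285), the black grip at (277,245), and the drain stand at (270,210). The side view shows the rail at (222,190) and the grip at (275,170). I'll zoom in on both.

Run:
```python
import cv2
a=cv2.imread("pics/scene0.png")[160:330,215:355]; cv2.imwrite("pics/sc_z.png",cv2.resize(a,None,fx=3.5,fy=3.5,interpolation=2)[:600])
a=cv2.imread("pics/side0.png")[150:250,160:310]; cv2.imwrite("pics/sd_z.png",cv2.resize(a,None,fx=5,fy=5,interpolation=2))
```

```text
(no output)
```

View pics/sc_z.png

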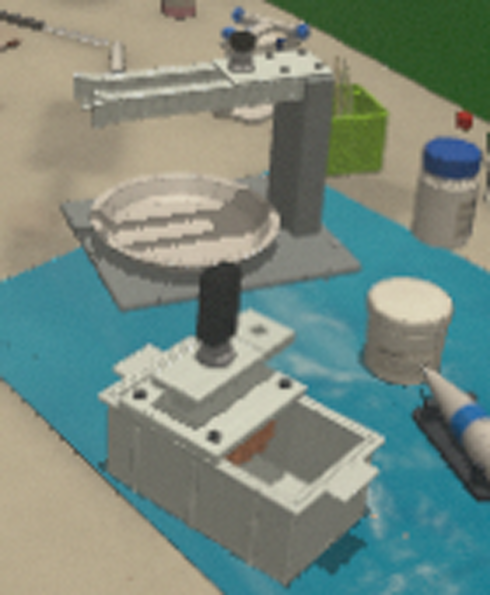

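View pics/sd_z.png

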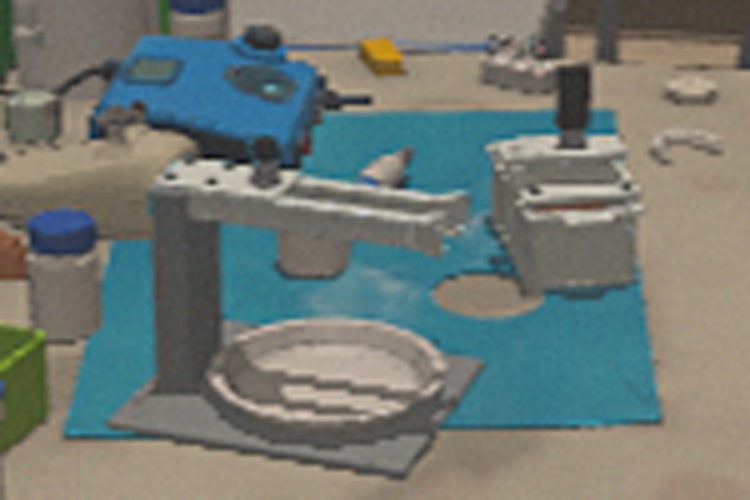

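```bash
cat > h.py <<'E'
import numpy as np,cv2
def K(d): return np.array([[d["fx"],0,d["cx"]],[0,d["fy"],d["cy"]],[0,0,1]])
def load(n): return np.load(n+".npy",allow_pickle=True).item()
def ray(d,uv):
    p=cv2.undistortPoints(np.array([[uv]],float),K(d),np.array(d["dist"],float))[0,0]
    R=np.array(d["R"]);t=np.array(d["t"]); return -R.T@t, R.T@np.array([p[0],p[1],1.])
def plane(d,uv,z):
    c,v=ray(d,uv); return c+v*(z-c[2])/v[2]
def tri(L):
    A=np.zeros((3,3));b=np.zeros(3)
    for d,uv in L:
        c,v=ray(d,uv);v=v/np.linalg.norm(v);P=np.eye(3)-np.outer(v,v);A+=P;b+=P@c
    x=np.linalg.solve(A,b); return x
def proj(d,X):
    R=np.array(d["R"]); return cv2.projectPoints(np.array([X],float),cv2.Rodrigues(R)[0],np.array(d["t"],float),K(d),np.array(d["dist"],float))[0][0,0]
E
python3 - <<'E'
from h import *
s,e=load("scene0"),load("side0")
np.set_printoptions(precision=1,suppress=True)
print("grip top",tri([(s,(278.4,236.6)),(e,(274.6,163.4))]),plane(s,(278.4,236.6),156))
print("grip c",tri([(s,(277.6,247)),(e,(274.6,169.4))]),plane(s,(277.6,247),132),plane(e,(274.6,169.4),132))
print("knob top",tri([(s,(284.4,170.3)),(e,(212.8,178))]),plane(s,(284.4,170.3),181),plane(e,(212.8,178),181))
f=lambda x,y:(215+x/3.5,160+y/3.5)
g=lambda x,y:(160+x/5,150+y/5)
print("flare top L,R scene z155",plane(s,f(76,76),155),plane(s,f(94,102),155))
print("flare top L,R side",plane(e,g(467,192),155),plane(e,g(436,225),155))
E
```

```text
grip top [ 500.6 -192.6  155. ] [ 501.1 -193.3  156. ]
grip c [ 499.8 -193.5  131.3] [ 500.3 -193.9  132. ] [ 498.8 -190.   132. ]
knob top [677.4  56.1 179.9] [676.4  54.2 181. ] [676.5  59.5 181. ]
flare top L,R scene z155 [551.8  94.2 155. ] [542.  45. 155.]
flare top L,R side [544.6  62.  155. ] [556.5 118.7 155. ]
```

```bash
cat >> h.py <<'E'
from scipy.spatial.transform import Rotation as Ro
def rel(st,target,yaw=None):
    """shift in tool axes (cm) and turn about tool y (deg)"""
    R=Ro.from_euler('xyz',st["tool_rot"]).as_matrix()
    sh=R.T@(np.array(target)-st["eef_pos"])/10
    tu=None
    if yaw is not None:
        tu=Ro.from_matrix(R.T@Ro.from_euler('xyz',[-np.pi/2,0,yaw]).as_matrix()).as_rotvec(degrees=True)
    return np.round(sh,2),None if tu is None else np.round(tu,2)
E
python3 - <<'E'
from h import *
from cell import ctrl
st=ctrl.read_state();w=load("wrist0")
R=Ro.from_euler('xyz',st["tool_rot"]).as_matrix();Rw=np.array(w["R"]);c=-Rw.T@np.array(w["t"])
print(R.T@(c-st["eef_pos"]),R.T@Rw.T)
print(rel(st,[590,40,330],-0.1))
E
```

```text
[ -75.86416393 -142.24885532    1.00394781] [[-0.00158267  0.95596397  0.29347979]
 [ 0.00206242 -0.29347642  0.95596409]
 [ 0.99999662  0.00211825 -0.00150713]]
(array([ 50.77,  -9.89, -34.64]), array([ 8.000e-02, -2.125e+01, -2.000e-02]))
```

```bash
python3 -m inch '[1,0,-5,0,0,0,0, 1,4,-9.9,-3,0,-7,0, 1,8,-9.9,-6,0,-14,0, 1,12,-9.9,-9,0,-21.25,0, 1,50.8,-9.9,-34.6,0,-21.25,0, 1,50.8,-9.9,-34.6,0,-21.25,0, 1,50.8,-9.9,-34.6,0,-21.25,0, 1,50.8,-9.9,-34.6,0,-21.25,0, 1,50.8,-9.9,-34.6,0,-21.25,0, 1,50.8,-9.9,-34.6,0,-21.25,0, 1,50.8,-9.9,-34.6,0,-21.25,0, 1,50.8,-9.9,-34.6,0,-21.25,0]'
```

```text
clock: 1.35
eef_pos: [551.6, 108.5, 330.1]
tool_rot: [-1.571, 0.0, -0.1]
force: [0.7, -0.4, 0.9]
width: 85.7
```

```bash
python3 -m inch '[1,4.2,0,-6,0,0,0, 1,4.2,0,-6,0,0,0, 1,4.2,0,-6,0,0,0, 1,4.2,0,-6,0,0,0]'
python3 - <<'E'
from cell import ctrl, imaging
import cv2,numpy as np
d=imaging.get_image("wrist"); cv2.imwrite("pics/wrist1.png",d["img"][:,:,::-1]);np.save("wrist1.npy",d,allow_pickle=True)
print(ctrl.read_state()["eef_pos"])
E
```

```text
clock: 1.75
eef_pos: [586.5, 46.7, 329.7]
tool_rot: [-1.57, 0.001, -0.101]
force: [-0.2, 1.5, -0.2]
width: 85.5
[586.26360803  47.89293918 329.81928106]
```

View pics/wrist1.png

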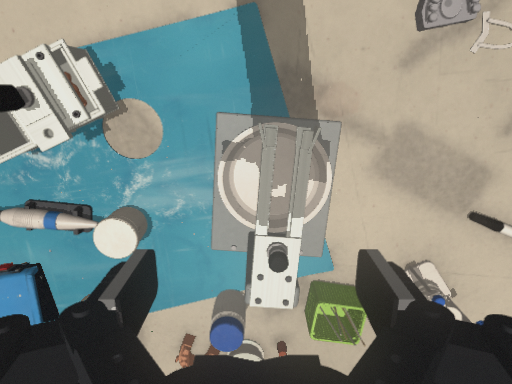

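Run:
```python
import cv2
a=cv2.imread("pics/wrist1.png")
cv2.imwrite("pics/w1a.png",cv2.resize(a[110:320,210:350],None,fx=2.8,fy=2.8,interpolation=2))
cv2.imwrite("pics/w1b.png",cv2.resize(a[30:165,0:130],None,fx=4.4,fy=4.4,interpolation=2))
```

```text
(no output)
```

View pics/w1a.png

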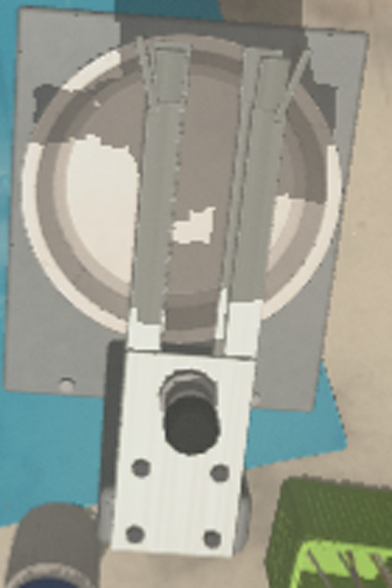

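View pics/w1b.png

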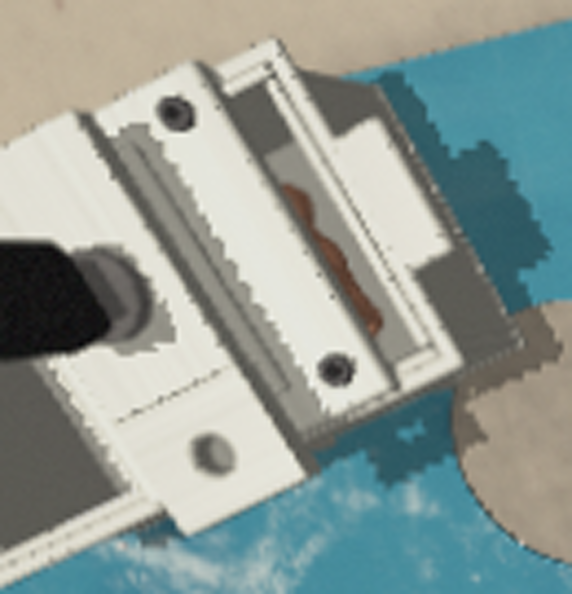

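Run:
```python
from h import *
np.set_printoptions(precision=1,suppress=True)
s,e,w=load("scene0"),load("side0"),load("wrist1")
f=lambda x,y:(210+x/2.8,110+y/2.8)
for z in (178,181): print("knob",plane(w,f(191,427),z))
print(tri([(w,f(191,427)),(s,(284.4,170.3)),(e,(212.8,178))]))
L=[plane(w,f(*p),149)[:2] for p in [(152,102),(283,102),(128,350),(256,350)]]
print("outer",L, np.linalg.norm(L[0]-L[1]),np.linalg.norm(L[2]-L[3]))
m1,m2=(L[0]+L[1])/2,(L[2]+L[3])/2;d=m2-m1;print("yaw",np.arctan2(d[1],d[0]),m1,m2)
T=[plane(w,f(*p),155)[:2] for p in [(138,38),(309,50)]];print("flare tips",T,np.linalg.norm(T[0]-T[1]),(T[0]+T[1])/2)
E_=[plane(w,f(*p),151)[:2] for p in [(113,548),(230,556)]];print("far end",E_,(E_[0]+E_[1])/2)
g=lambda x,y:(x/4.4,30+y/4.4)
h=plane(w,g(213,455),94);print("hole",h)
n=[plane(w,g(*p),94)[:2] for p in [(305,475),(183,535)]];print("nose",n,np.linalg.norm(n[0]-n[1]),(n[0]+n[1])/2)
print("side edge",[plane(w,g(*p),94)[:2] for p in [(305,475),(75,112)]])
for p in [(177,113),(338,370)]: print("screw",plane(w,g(*p),70))
```

```text
knob [676.6  60.1 178. ]
knob [674.9  60.1 181. ]
[677.1  58.6 179.7]
outer [array([567.7,  57.3]), array([572.1, 101.8]), array([658.8,  40. ]), array([663.4,  87.1])] 44.73325267773649 47.34331578048803
yaw -0.17419296318417404 [569.9  79.6] [661.1  63.5]
flare tips [array([545.1,  54.7]), array([554.6, 110.4])] 56.516387323124334 [549.9  82.5]
far end [array([741.5,  25.8]), array([749.6,  71.2])] [745.5  48.5]
hole [ 540.  -176.9   94. ]
nose [array([ 547. , -155.7]), array([ 559. , -189.9])] 36.258959087557855 [ 553.  -172.8]
side edge [array([ 547. , -155.7]), array([ 459.6, -185.7])]
screw [ 458.7 -176.4   70. ]
screw [ 523.2 -153.5   70. ]
```

The wrist view shows the knob at (278,262), the rail running up to its mouth at about (287,147), and the head hole at (48,133). The sizes match (head 36 mm, rail about 45 mm). Rail yaw is about -0.173, knob at (676.5, 60.1), mouth at (572, 78.4), grip at (500.3, -191) with yaw 0.335.

Run:
```python
from h import *
from cell import ctrl
st=ctrl.read_state()
print(st["eef_pos"],rel(st,[676.5,60,215],-0.173),rel(st,[676.5,60,159],-0.173))
```

```text
[586.26360803  47.89293918 329.81928106] (array([ 8.87, 11.47,  2.08]), array([-0.06,  4.26, -0.07])) (array([ 8.88, 17.07,  2.08]), array([-0.06,  4.26, -0.07]))
```

```bash
python3 -m inch '[1,4.5,5.5,1,0,4.2,0, 1,8.9,11.5,2.1,0,4.2,0, 1,8.9,11.5,2.1,0,4.2,0, 1,8.9,11.5,2.1,0,4.2,0, 1,8.9,11.5,2.1,0,4.2,0]'
python3 - <<'E'
from cell import ctrl, imaging
import cv2,numpy as np
d=imaging.get_image("wrist"); cv2.imwrite("pics/wrist2.png",d["img"][:,:,::-1]);np.save("wrist2.npy",d,allow_pickle=True)
print(ctrl.read_state()["eef_pos"])
E
```

```text
clock: 2.3
eef_pos: [676.3, 60.6, 213.7]
tool_rot: [-1.571, 0.004, -0.171]
force: [-1.3, -0.3, 1.0]
width: 85.6
[677.03910364  60.07831186 215.95384016]
```

View pics/wrist2.png

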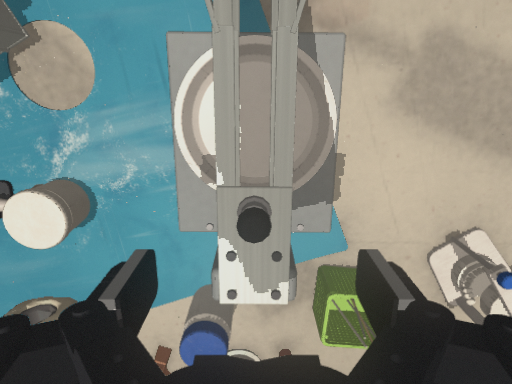

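Run:
```python
from h import *
from cell import ctrl
np.set_printoptions(precision=1,suppress=True)
w=load("wrist2");a=w["img"]
g=a[195:250,225:285].max(2)<60
ys,xs=np.nonzero(g);print(xs.min()+225,xs.max()+225,ys.min()+195,ys.max()+195)
# top disc: lower blob
for v in (224,226): print(plane(w,(254,v),180))
# rail midline: plate edges rows 190..300 & channel edges
print([plane(w,p,151)[:2] for p in [(217,187),(292,187),(216,304),(293,304)]])
st=ctrl.read_state();print(st["eef_pos"],st["tool_rot"],rel(st,[676.5,60,159],-0.173))
```

```text
237 270 207 242
[674.8  60.7 180. ]
[676.   60.5 180. ]
[array([658. ,  39.7]), array([665.9,  86.3]), array([741.6,  21.9]), array([750.6,  75.1])]
[677.   60.1 216. ] [-1.6  0.  -0.2] (array([-0.1,  5.7, -0. ]), array([-0. ,  0.1, -0. ]))
```

```bash
python3 -m inch '[1,-0.1,3,0,0,0,0, 1,-0.1,5.6,0,0,0,0, 1,-0.1,5.6,0,0,0,0, 0,-0.1,5.6,0,0,0,0, 0,-0.1,5.6,0,0,0,0, 0,-0.1,5.6,0,0,0,0, 0,-0.1,5.6,0,0,0,0, 0,-0.1,5.6,0,0,0,0, 0,-0.1,5.6,0,0,0,0, 0,-0.1,5.6,0,0,0,0]'
```

```text
clock: 3.35
eef_pos: [677.0, 58.9, 159.7]
tool_rot: [-1.57, -0.001, -0.173]
force: [1.0, 1.0, 3.2]
width: 17.0
```

```bash
python3 -m inch '[0,0,-0.2,0,0,0,0, 0,0,-0.4,0,0,0,0, 0,0,-0.4,0,0,0,0]'
python3 - <<'E'
from cell import ctrl, imaging
import cv2,numpy as np
d=imaging.get_image("scene"); cv2.imwrite("pics/scene3.png",cv2.resize(d["img"][130:230,215:355,::-1],None,fx=5,fy=5,interpolation=2))
d=imaging.get_image("wrist"); cv2.imwrite("pics/wrist3.png",d["img"][:,:,::-1])
s=ctrl.read_state();print(s["eef_pos"],s["force"],s["width"])
E
```

```text
clock: 3.65
eef_pos: [676.9, 58.9, 163.0]
tool_rot: [-1.57, -0.0, -0.173]
force: [2.2, 0.3, -3.1]
width: 17.0
[676.88835634  58.89805476 163.03914753] [ 2.96513067  0.16436289 -1.82216107] 16.887401377279925
```

View pics/scene3.png

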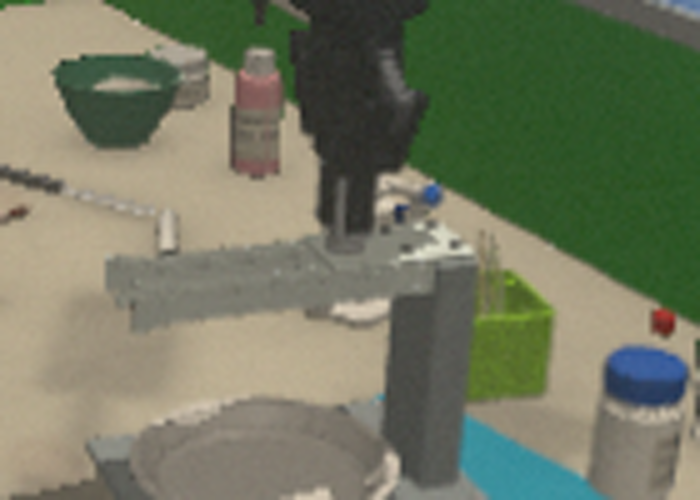

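View pics/wrist3.png

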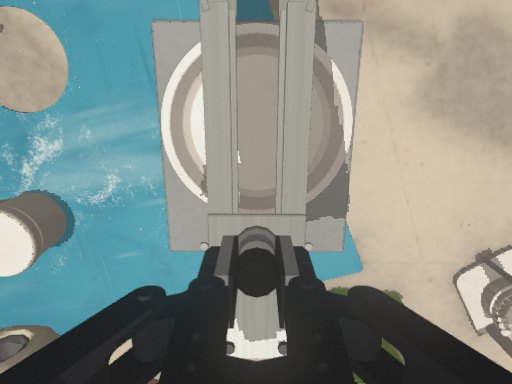

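```bash
python3 -m inch '[0,0,-0.2,0,0,0,0, 0,0,-0.4,0,0,0,0, 0,0,-0.6,0,0,0,0, 0,0,-0.6,0,0,0,0]';python3 -m inch '[0,0,-0.2,0,0,0,0, 0,0,-0.2,0,0,0,0]';python3 -m inch '[0,0,-0.1,0,0,0,0, 0,0,-0.2,0,0,0,0, 0,0,-0.2,0,0,0,0]'
```

```text
clock: 4.15
eef_pos: [676.9, 58.9, 169.8]
tool_rot: [-1.57, -0.001, -0.173]
force: [4.1, 1.0, -0.5]
width: 17.0
clock: 4.35
eef_pos: [676.9, 58.9, 171.6]
tool_rot: [-1.57, -0.001, -0.173]
force: [4.7, 0.6, -0.5]
width: 16.9
clock: 4.65
eef_pos: [676.8, 58.9, 172.6]
tool_rot: [-1.571, -0.0, -0.173]
force: [6.4, 1.7, -5.1]
width: 16.7
```

```bash
python3 -m inch '[0,0,-0.1,0,0,0,0, 0,0,-0.2,0,0,0,0, 0,0,-0.2,0,0,0,0]'
python3 - <<'E'
from cell import ctrl, imaging
import cv2,numpy as np
d=imaging.get_image("scene"); cv2.imwrite("pics/scene4.png",cv2.resize(d["img"][130:230,215:355,::-1],None,fx=5,fy=5,interpolation=2))
d=imaging.get_image("wrist"); cv2.imwrite("pics/wrist4.png",d["img"][:,:,::-1])
s=ctrl.read_state();print(s["eef_pos"],s["force"],s["width"])
E
```

```text
clock: 4.95
eef_pos: [676.7, 58.9, 172.7]
tool_rot: [-1.571, 0.001, -0.173]
force: [9.0, 1.5, -15.2]
width: 17.0
[676.63103269  58.87143466 172.72253978] [  9.07457095   2.1343553  -14.86459267] 16.81843132392858
```

View pics/scene4.png

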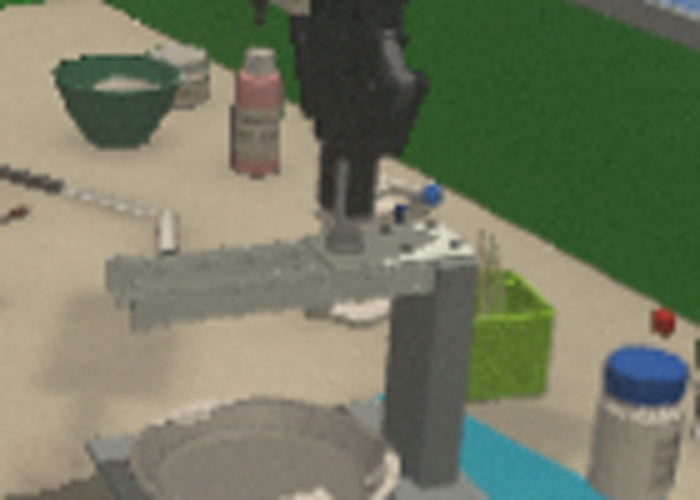

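View pics/wrist4.png

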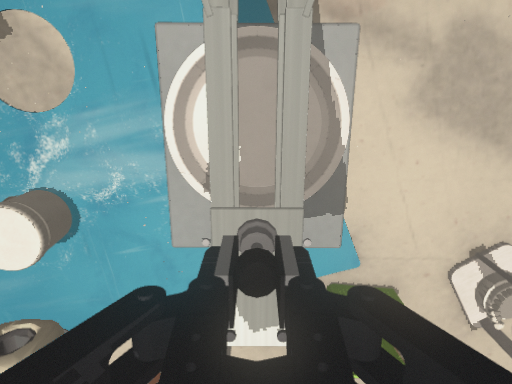

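```bash
python3 -m inch '[0,0,0.2,0,0,0,0, 0,0,0.2,0,0,0,0, 1,0,0.2,0,0,0,0, 1,0,0.2,0,0,0,0, 1,0,0.2,0,0,0,0, 1,0,0.2,0,0,0,0, 1,0,-2,0,0,0,0, 1,0,-6,0,0,0,0, 1,0,-8,0,0,0,0, 1,0,-8,0,0,0,0]'
python3 - <<'E'
from cell import ctrl, imaging
import cv2,numpy as np
for n in ("scene","side","wrist"):
    d=imaging.get_image(n); np.save(n+"5.npy",d,allow_pickle=True)
    if n=="scene": cv2.imwrite("pics/scene5.png",cv2.resize(d["img"][130:230,215:355,::-1],None,fx=5,fy=5,interpolation=2))
    if n=="side": cv2.imwrite("pics/side5.png",cv2.resize(d["img"][150:250,160:310,::-1],None,fx=5,fy=5,interpolation=2))
    if n=="wrist": cv2.imwrite("pics/wrist5.png",d["img"][:,:,::-1])
s=ctrl.read_state();print(s["eef_pos"],s["force"],s["width"])
E
```

```text
clock: 6.05
eef_pos: [678.5, 58.6, 259.3]
tool_rot: [-1.569, -0.007, -0.173]
force: [0.9, 1.4, -0.1]
width: 85.5
[675.627302    58.60950181 254.25973379] [ 0.10324678  0.6639742  -0.41205646] 85.63717081744677
```

View pics/scene5.png

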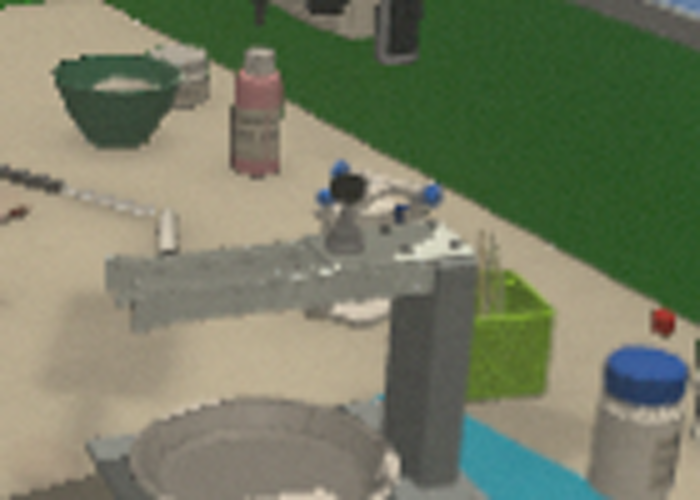

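View pics/wrist5.png

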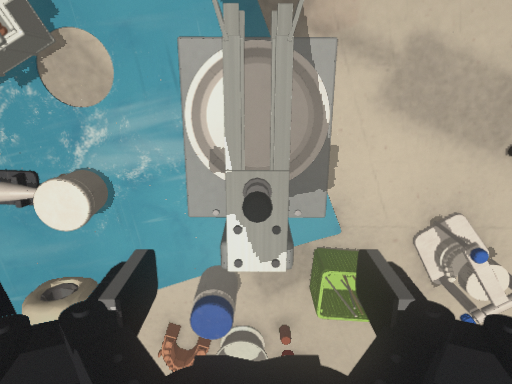

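View pics/side5.png

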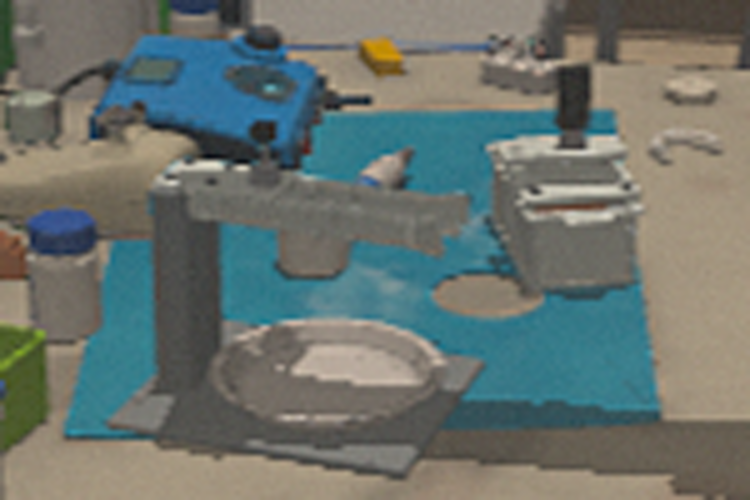

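Run:
```python
from h import *
from cell import ctrl
np.set_printoptions(precision=1,suppress=True)
s,e,w=load("scene5"),load("side5"),load("wrist5")
print("knob",tri([(s,(284.4,166)),(e,(212.6,175.2)),(w,(257.5,206.5))]),plane(w,(257.5,206.5),194))
print([plane(w,p,151)[:2] for p in [(227,171),(289,171),(227,271),(292,271)]])
st=ctrl.read_state();print(st["eef_pos"],rel(st,[500,-191,255],0.335))
```

```text
knob [677.3  59.8 190.8] [674.8  60.8 194. ]
[array([658.5,  40.5]), array([666.4,  86.2]), array([741.1,  24.1]), array([750.1,  76.5])]
[675.6  58.6 254.3] (array([-13. ,  -0. , -27.6]), array([  0. , -29.1,  -0.1]))
```

```bash
python3 -m inch '[1,-2.3,0,-4.4,0,-7.5,0, 1,-4.4,0,-8.8,0,-15,0, 1,-6.5,0,-13.2,0,-22,0, 1,-13,0,-27.6,0,-29.1,0, 1,-13,0,-27.6,0,-29.1,0, 1,-13,0,-27.6,0,-29.1,0, 1,-13,0,-27.6,0,-29.1,0, 1,-13,0,-27.6,0,-29.1,0, 1,-13,0,-27.6,0,-29.1,0]'
python3 - <<'E'
from cell import ctrl, imaging
import cv2,numpy as np
d=imaging.get_image("wrist"); np.save("wrist6.npy",d,allow_pickle=True)
cv2.imwrite("pics/wrist6.png",d["img"][:,:,::-1])
s=ctrl.read_state();print(s["eef_pos"],s["tool_rot"])
E
```

```text
clock: 7.1
eef_pos: [501.3, -189.3, 254.4]
tool_rot: [-1.569, 0.0, 0.336]
force: [-0.9, 0.1, -0.9]
width: 85.4
[ 501.66932552 -188.75199574  254.53874271] [-1.56918271e+00 -3.13406905e-05  3.37366479e-01]
```

View pics/wrist6.png

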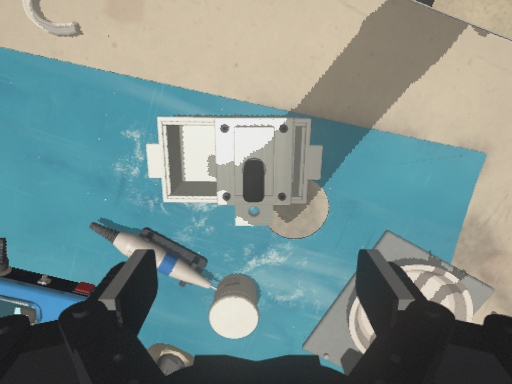

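Run:
```python
from h import *
from cell import ctrl
np.set_printoptions(precision=1,suppress=True)
w=load("wrist6");a=w["img"]
cv2.imwrite("pics/w6z.png",cv2.resize(a[110:235,145:330,::-1],None,fx=4.2,fy=4.2,interpolation=2))
m=(a[140:207,235:275].max(2)<55).astype(np.uint8);ys,xs=np.nonzero(m);print(xs.min()+235,xs.max()+235,ys.min()+140,ys.max()+140)
```

```text
Traceback (most recent call last):
ValueError: zero-size array to reduction operation minimum which has no identity
```

View pics/w6z.png

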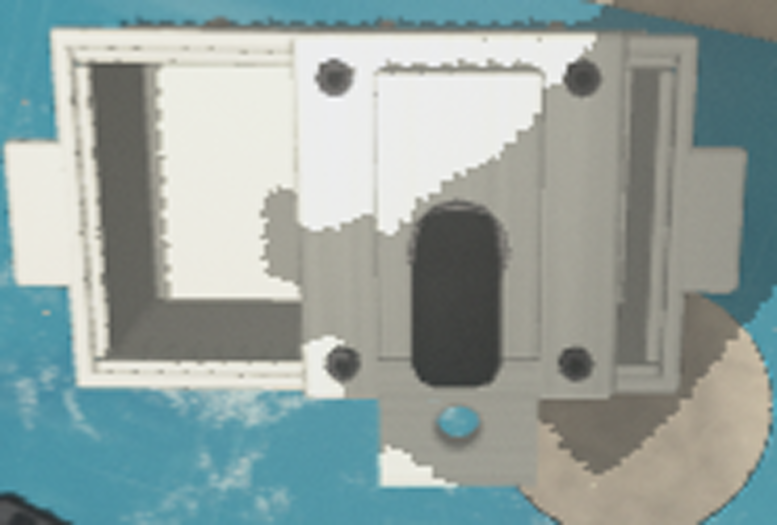

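Run:
```python
from h import *
from cell import ctrl
np.set_printoptions(precision=2,suppress=True)
w=load("wrist6")
f=lambda x,y:(145+x/4.2,110+y/4.2)
P=lambda x,y,z:plane(w,f(x,y),z)[:2]
a,b,c,d=P(376,75,94),P(379,485,94),P(545,75,94),P(537,485,94)
ang=lambda v:np.arctan2(v[1],v[0])
print(a,b,c,d,"yaws",ang(b-a),ang(d-c),ang(d-b)-np.pi/2,np.linalg.norm(d-b),np.linalg.norm(c-a),np.linalg.norm(b-a))
h=P(458,421,94);print("hole",h)
yaw=0.335;u=np.array([np.cos(yaw),np.sin(yaw)]);print("grip from hole",h-42*u, "from nose",(b+d)/2-56*u)
print("grip top front edge mid", P(457,386,156)-12*u)
s1,s2,s3,s4=P(335,76,70),P(582,76,70),P(344,363,70),P(576,363,70);print("screws yaw",ang(s3-s1),ang(s4-s2),ang(s2-s1)-np.pi/2,ang(s4-s3)-np.pi/2,(s1+s2+s3+s4)/4)
st=ctrl.read_state();print(st["eef_pos"])
for g in ([500.5,-191,113],): print(rel(st,g,0.335))
```

```text
[ 470.21 -218.94] [ 558.4  -189.12] [ 458.45 -185.44] [ 546.41 -154.94] yaws 0.3260799449994045 0.3337962055950724 0.33735621480233147 36.224043631581054 35.50571173980792 93.09627669598666
hole [ 537.65 -177.18]
grip from hole [ 497.99 -190.99] from nose [ 499.52 -190.44]
grip top front edge mid [ 498.12 -190.76]
screws yaw 0.3416839880103449 0.34020174931436625 0.33752997693427966 0.3374141728433906 [ 499.67 -190.26]
[ 501.67 -188.75  254.54]
(array([-0.19, 14.15, -0.2 ]), array([-0.09,  0.14,  0.  ]))
```

```bash
python3 -m inch '[1,-0.3,5,-0.1,0,0,0, 1,-0.3,10,-0.1,0,0,0, 1,-0.3,14.1,-0.1,0,0,0, 1,-0.3,14.1,-0.1,0,0,0, 0,-0.3,14.1,-0.1,0,0,0, 0,-0.3,14.1,-0.1,0,0,0, 0,-0.3,14.1,-0.1,0,0,0, 0,-0.3,14.1,-0.1,0,0,0, 0,-0.3,14.1,-0.1,0,0,0, 0,-0.3,14.1,-0.1,0,0,0, 0,-0.3,14.1,-0.1,0,0,0]'
```

```text
clock: 8.25
eef_pos: [499.1, -192.8, 115.4]
tool_rot: [-1.572, -0.002, 0.335]
force: [-1.1, 1.5, 7.0]
width: 15.1
```

```bash
python3 -m inch '[0,0,-1,0,0,0,0, 0,0,-2,0,0,0,0, 0,0,-3,0,0,0,0, 0,0,-5,0,0,0,0, 0,0,-8,0,0,0,0, 0,0,-10.5,0,0,0,0, 0,0,-12,0,0,0,0, 0,0,-12,0,0,0,0, 0,0,-12,0,0,0,0]'
python3 - <<'E'
from cell import ctrl, imaging
import cv2,numpy as np
d=imaging.get_image("scene"); np.save("scene7.npy",d,allow_pickle=True)
cv2.imwrite("pics/scene7.png",cv2.resize(d["img"][130:330,200:360,::-1],None,fx=3,fy=3,interpolation=2))
d=imaging.get_image("side"); np.save("side7.npy",d,allow_pickle=True)
cv2.imwrite("pics/side7.png",cv2.resize(d["img"][80:230,200:350,::-1],None,fx=4,fy=4,interpolation=2))
s=ctrl.read_state();print(s["eef_pos"],s["tool_rot"],s["force"],s["torque"],s["width"])
E
```

```text
clock: 9.15
eef_pos: [498.0, -192.6, 234.2]
tool_rot: [-1.571, 0.0, 0.335]
force: [-0.6, 0.7, -3.3]
width: 15.3
[ 497.46999691 -192.36647386  233.16811291] [-1.56934728  0.00186519  0.33470311] [ 0.59344938 -0.32629058 -3.6393566 ] [-0.02020077  0.04870657  0.01626675] 15.63544255783042
```

View pics/scene7.png

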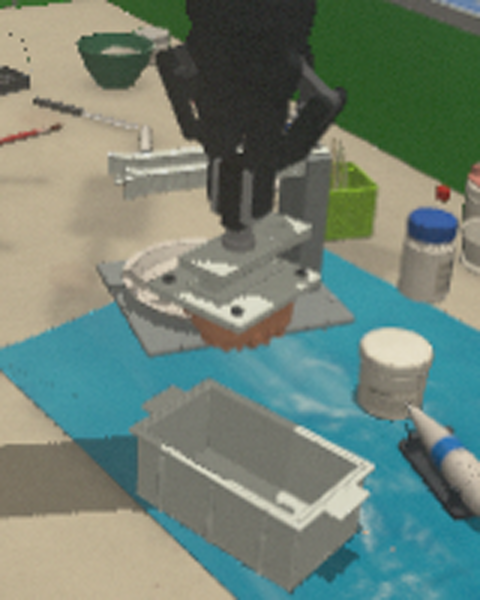

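View pics/side7.png

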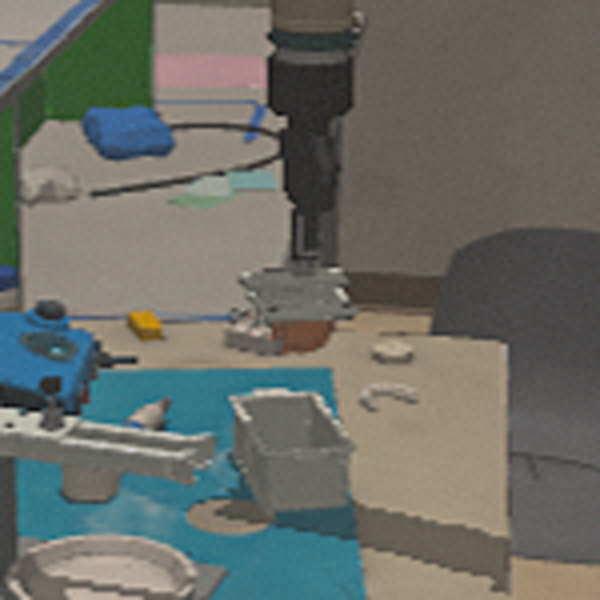

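Run:
```python
from h import *
from cell import ctrl
st=ctrl.read_state();print(rel(st,[463.7,97.3,230],-0.173))
```

```text
(array([ 6.33,  0.35, 28.47]), array([-0.05, 29.09, -0.13]))
```

```bash
python3 -m inch '[0,0.2,0.1,1,0,1,0, 0,0.6,0.2,3,0,3,0, 0,1.2,0.3,6,0,6,0, 0,2,0.3,10,0,10,0, 0,3,0.3,14,0,14.5,0, 0,4,0.3,18,0,19,0, 0,5,0.3,22,0,23,0, 0,5.6,0.3,25,0,26,0, 0,6.1,0.3,27,0,28,0, 0,6.3,0.3,28.2,0,29,0, 0,6.3,0.3,28.5,0,29.1,0, 0,6.3,0.3,28.5,0,29.1,0]'
python3 - <<'E'
from cell import ctrl, imaging
import cv2,numpy as np
for n in ("scene","side","wrist"):
    d=imaging.get_image(n); np.save(n+"8.npy",d,allow_pickle=True)
    if n=="scene": cv2.imwrite("pics/scene8.png",cv2.resize(d["img"][100:260,190:350,::-1],None,fx=3.7,fy=3.7,interpolation=2))
    if n=="side": cv2.imwrite("pics/side8.png",cv2.resize(d["img"][130:250,160:310,::-1],None,fx=5,fy=5,interpolation=2))
    if n=="wrist": cv2.imwrite("pics/wrist8.png",d["img"][:,:,::-1])
from h import *
s=ctrl.read_state();print(s["eef_pos"],s["tool_rot"],s["force"],s["width"],rel(s,[463.7,97.3,166],-0.173))
E
```

```text
clock: 10.45
eef_pos: [463.7, 97.1, 230.5]
tool_rot: [-1.572, 0.001, -0.172]
force: [-0.5, 0.5, -3.6]
width: 15.3
[464.30413629  95.93589112 230.89925096] [-1.57158997e+00  3.78849751e-04 -1.74811476e-01] [ 0.34247214 -1.18057717 -3.53939601] 15.541191832630664 (array([-0.08,  6.49,  0.13]), array([ 0.05, -0.1 , -0.02]))
```

View pics/wrist8.png

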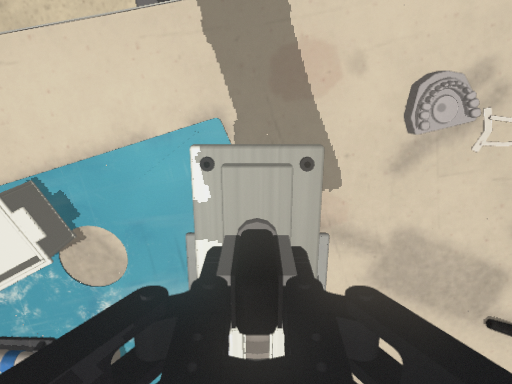

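View pics/side8.png

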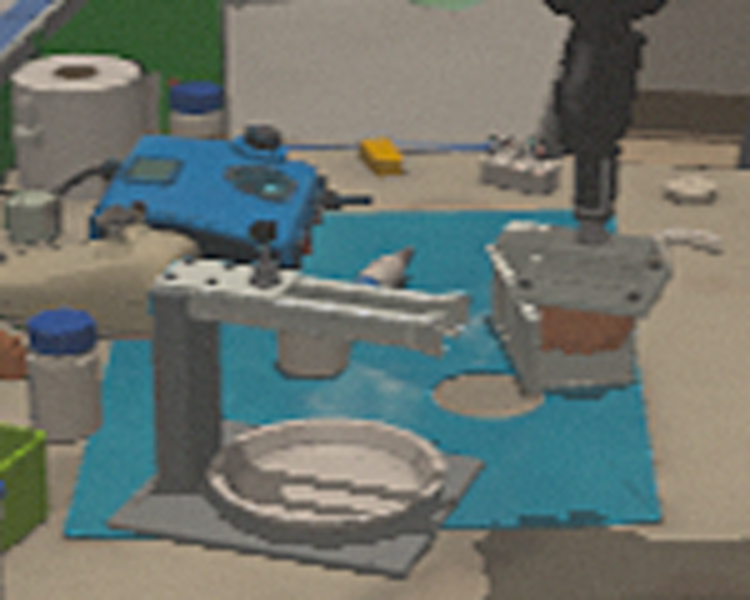

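```bash
python3 -m inch '[0,0,2,0,0,0,0, 0,0,4.5,0.1,0,0,0, 0,0.2,6.4,0.1,0,0,0, 0,1,6.5,0.1,0,0,0, 0,2,6.5,0.1,0,0,0, 0,2,6.5,0.1,0,0,0, 0,2,6.5,0.1,0,0,0]'
python3 - <<'E'
from cell import ctrl, imaging
import cv2,numpy as np
for n in ("scene","side"):
    d=imaging.get_image(n); np.save(n+"9.npy",d,allow_pickle=True)
    if n=="scene": cv2.imwrite("pics/scene9.png",cv2.resize(d["img"][130:240,210:330,::-1],None,fx=5,fy=5,interpolation=2))
    if n=="side": cv2.imwrite("pics/side9.png",cv2.resize(d["img"][140:240,180:310,::-1],None,fx=6,fy=6,interpolation=2))
from h import *
s=ctrl.read_state();p=s["eef_pos"]
def sl(p): 
    d=p[:2]-np.array([572.3,78.05]);u=np.array([np.cos(.173),-np.sin(.173)]);return d@u,d@[-u[1],u[0]]
print(p,s["tool_rot"],s["force"],s["width"],"s,lat",sl(p))
E
```

```text
clock: 11.3
eef_pos: [485.2, 94.5, 167.1]
tool_rot: [-1.57, -0.002, -0.174]
force: [0.2, -0.3, -2.3]
width: 15.2
[484.2239709   94.76771484 166.78800257] [-1.57035485e+00 -5.77524205e-04 -1.73372886e-01] [-0.05546933  0.14997822 -3.33776694] 14.979079527801607 s,lat (np.float64(-89.63905896717182), np.float64(1.3069046947336016))
```

View pics/scene9.png

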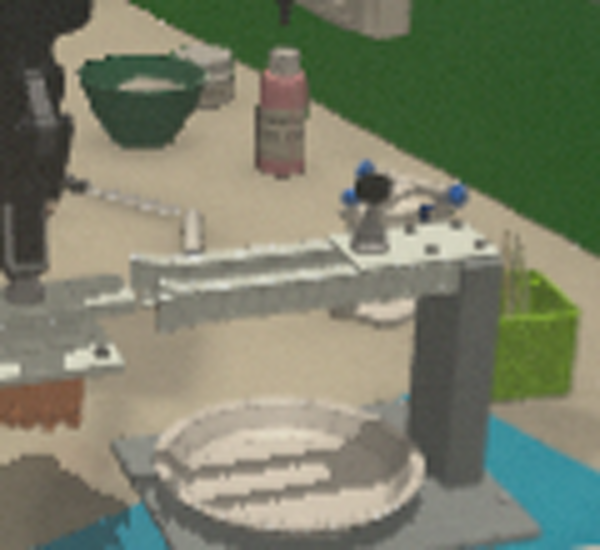

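View pics/side9.png

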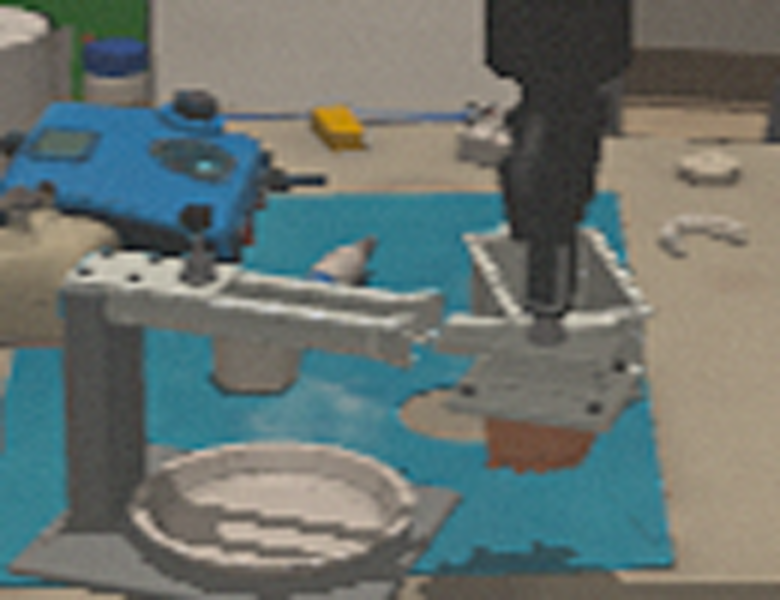

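```bash
python3 - <<'E'
from h import *
u=np.array([np.cos(.173),-np.sin(.173)]);v=np.array([-u[1],u[0]])
def W(s,l,z): return [*(np.array([572.3,78.05])+s*u+l*v),z]
for n,(x0,y0,k) in {"scene":(210,130,5),"side":(180,140,6)}.items():
    d=load(n+"9")
    q=lambda X:np.round((proj(d,X)-[x0,y0])*k).astype(int)
    print(n,"noseTop",q(W(-33.6,-17,145.4)),q(W(-33.6,19,145.4)),"noseBot -",q(W(-33.6,-17,137.4)),"flare top",q(W(-23,-28,155)),q(W(-23,28,155)),"flare bot",q(W(-23,-26,130)),"knob",q(W(106,0,194)))
E
python3 - <<'E'
import cv2
a=cv2.imread("pics/scene9.png")[220:400,0:250];cv2.imwrite("pics/s9z.png",cv2.resize(a,None,fx=3,fy=3))
a=cv2.imread("pics/side9.png")[260:440,370:640];cv2.imwrite("pics/d9z.png",cv2.resize(a,None,fx=2.9,fy=2.9))
E
```

```text
scene noseTop [130 299] [111 272] noseBot - [130 313] flare top [156 288] [125 248] flare bot [154 330] knob [368 176]
side noseTop [454 312] [434 337] noseBot - [454 326] flare top [442 285] [410 323] flare bot [440 330] knob [196 205]
```

View pics/s9z.png

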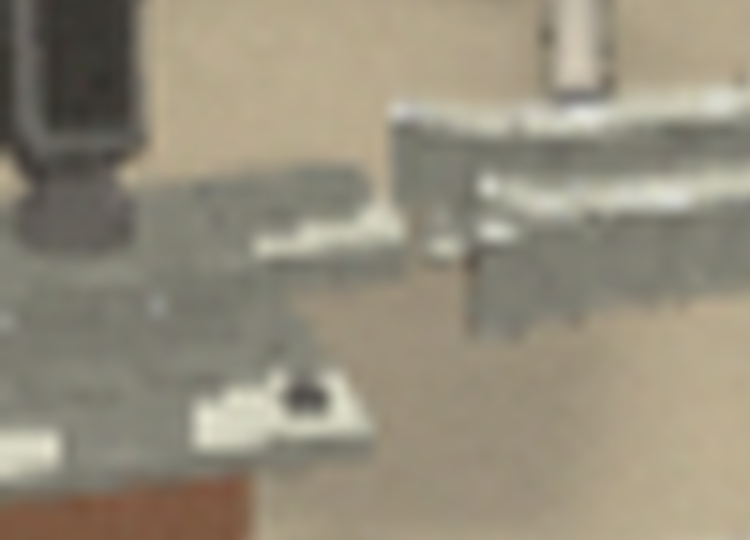

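View pics/d9z.png

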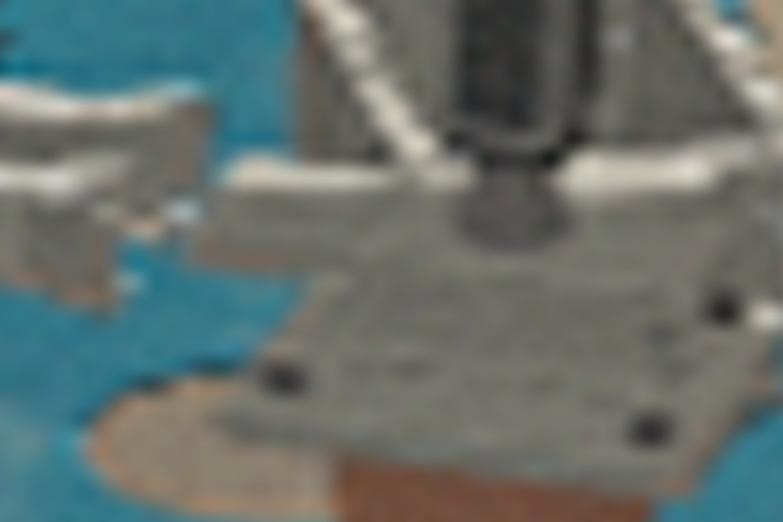

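The side and scene views put the nose level with and centred on the flare, within a few mm. I'll advance in steps and watch the force.

```bash
python3 -m inch '[0,1,0,-0.1,0,0,0, 0,2,0,-0.1,0,0,0, 0,2.5,0,-0.1,0,0,0, 0,3,0,-0.1,0,0,0, 0,3,0,-0.1,0,0,0]'; python3 -m inch '[0,0.5,0,0,0,0,0, 0,1,0,0,0,0,0, 0,1,0,0,0,0,0]'
```

```text
clock: 11.9
eef_pos: [514.4, 88.4, 166.1]
tool_rot: [-1.571, -0.001, -0.174]
force: [-0.5, -0.6, -3.3]
width: 15.4
clock: 12.2
eef_pos: [524.4, 86.7, 166.2]
tool_rot: [-1.571, -0.001, -0.174]
force: [-0.1, 0.2, -3.3]
width: 15.3
```

```bash
cat >> h.py <<'E'
def sl(p):
    d=np.array(p[:2])-np.array([572.3,78.05]);u=np.array([np.cos(.173),-np.sin(.173)]);return np.round([d@u,d@[-u[1],u[0]]],1)
E
python3 - <<'E'
from cell import ctrl
from h import *
s=ctrl.read_state();print(sl(s["eef_pos"]),s["eef_pos"],s["force"],s["torque"],s["tool_rot"])
E
```

```text
[-48.7   0.3] [524.37086154  86.72007394 166.23367504] [-0.12097159  0.22060554 -3.34227868] [-0.03308066  0.01395354  0.0202116 ] [-1.57056226e+00 -1.09478175e-03 -1.73616858e-01]
```

```bash
python3 -m inch '[0,0.5,0,0,0,0,0, 0,1,0,0,0,0,0, 0,1.5,0,0,0,0,0, 0,2,0,0,0,0,0, 0,2.5,0,0,0,0,0, 0,2.5,0,0,0,0,0]'; python3 -m inch '[0,0.5,0,0,0,0,0, 0,1,0,0,0,0,0, 0,1.5,0,0,0,0,0, 0,2,0,0,0,0,0, 0,2,0,0,0,0,0]'
```

```text
clock: 12.8
eef_pos: [549.0, 82.3, 166.2]
tool_rot: [-1.571, -0.001, -0.174]
force: [0.4, -0.3, -2.7]
width: 15.5
clock: 13.3
eef_pos: [568.7, 78.9, 166.2]
tool_rot: [-1.571, -0.001, -0.174]
force: [-0.6, -0.2, -3.1]
width: 14.9
```

```bash
python3 -m inch '[0,0.5,0,0,0,0,0, 0,1,0,0,0,0,0, 0,1.5,0,0,0,0,0, 0,2,0,0,0,0,0, 0,2.4,0,0,0,0,0, 0,2.4,0,0,0,0,0]'
python3 - <<'E'
from cell import ctrl, imaging
import cv2,numpy as np
for n in ("scene","side","wrist"):
    d=imaging.get_image(n); np.save(n+"10.npy",d,allow_pickle=True)
    if n=="scene": cv2.imwrite("pics/scene10.png",cv2.resize(d["img"][130:240,210:330,::-1],None,fx=5,fy=5,interpolation=2))
    if n=="side": cv2.imwrite("pics/side10.png",cv2.resize(d["img"][140:240,180:310,::-1],None,fx=6,fy=6,interpolation=2))
from h import *
s=ctrl.read_state();print(sl(s["eef_pos"]),s["eef_pos"],s["force"],s["torque"])
E
```

```text
clock: 13.9
eef_pos: [592.1, 74.8, 166.1]
tool_rot: [-1.571, -0.001, -0.174]
force: [0.1, 0.3, -3.4]
width: 15.2
[19.   0.3] [591.04125995  75.04553918 166.05891861] [ 0.24473419 -0.29266231 -2.4997271 ] [-0.02376743  0.04758424  0.06447376]
```

View pics/scene10.png

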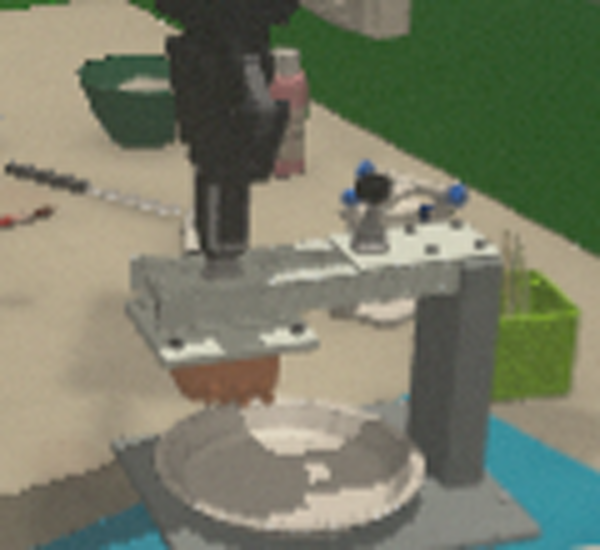

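View pics/side10.png

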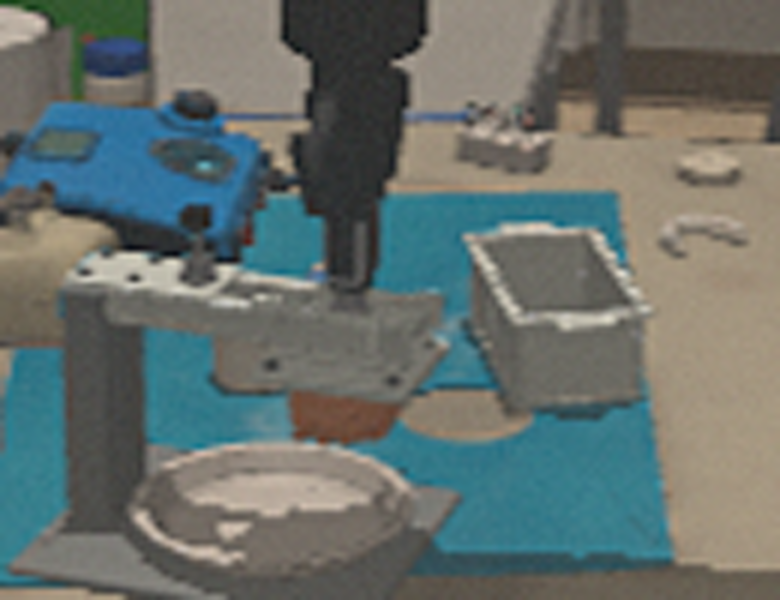

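```bash
python3 -m inch '[0,0,0.1,0,0,0,0, 0,0,0.2,0,0,0,0, 0,0,0.2,0,0,0,0]'
python3 - <<'E'
from cell import ctrl
s=ctrl.read_state();print(s["force"],s["eef_pos"])
E
```

```text
clock: 14.35
eef_pos: [591.2, 75.1, 164.6]
tool_rot: [-1.571, 0.0, -0.173]
force: [-2.0, 0.3, 1.4]
width: 15.3
[-1.99640799  0.29761763  1.38125953] [591.18124059  75.13621098 164.56349872]
```

```bash
python3 -m inch '[1,0,0,0,0,0,0, 1,0,0,0,0,0,0, 1,0,0,0,0,0,0, 1,0,0,0,0,0,0, 1,0,-2,0,0,0,0, 1,0,-5,0,0,0,0, 1,0,-7,0,0,0,0, 1,0,-7,0,0,0,0, 1,0,-7,0,0,0,0, 1,0,-7,0,0,0,0]'
python3 - <<'E'
from cell import ctrl, imaging
import cv2,numpy as np
for n in ("scene","side","wrist"):
    d=imaging.get_image(n); np.save(n+"11.npy",d,allow_pickle=True)
    if n=="scene": cv2.imwrite("pics/scene11.png",cv2.resize(d["img"][130:240,210:330,::-1],None,fx=5,fy=5,interpolation=2))
    if n=="side": cv2.imwrite("pics/side11.png",cv2.resize(d["img"][140:240,180:310,::-1],None,fx=6,fy=6,interpolation=2))
    if n=="wrist": cv2.imwrite("pics/wrist11.png",d["img"][:,:,::-1])
from h import *
s=ctrl.read_state();print(sl(s["eef_pos"]),s["eef_pos"],s["force"],s["width"])
E
```

```text
clock: 15.35
eef_pos: [590.5, 74.9, 233.0]
tool_rot: [-1.571, 0.002, -0.173]
force: [-1.1, -0.5, -0.2]
width: 85.4
[18.7  0.1] [590.73774082  74.89491622 233.04030589] [-0.45541184  0.06881127 -1.02061954] 85.31090521820197
```

View pics/scene11.png

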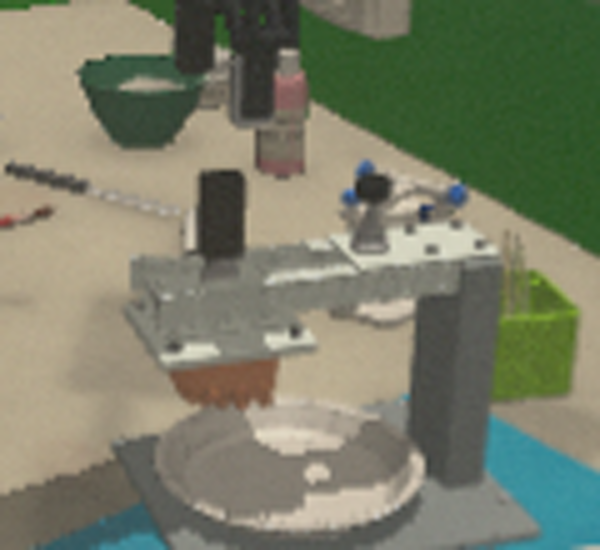

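View pics/wrist11.png

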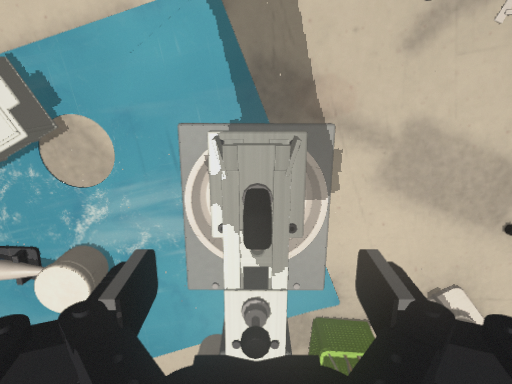

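```bash
python3 -m inch '[1,0,3,0,0,0,0, 1,0,6,0,0,0,0, 1,0,6.9,0,0,0,0, 1,0,6.9,0,0,0,0, 0,0,6.9,0,0,0,0, 0,0,6.9,0,0,0,0, 0,0,6.9,0,0,0,0, 0,0,6.9,0,0,0,0, 0,0,6.9,0,0,0,0, 0,0,6.9,0,0,0,0, 0,0,6.9,0,0,0,0]'; python3 -m inch '[0,0.5,0,0,0,0,0, 0,1,0,0,0,0,0, 0,1.5,0,0,0,0,0, 0,2,0,0,0,0,0, 0,2,0,0,0,0,0]'
```

```text
clock: 16.6
eef_pos: [591.7, 75.2, 165.8]
tool_rot: [-1.57, -0.001, -0.173]
force: [-0.4, -0.0, 6.0]
width: 15.3
clock: 17.1
eef_pos: [610.8, 71.9, 165.8]
tool_rot: [-1.57, 0.001, -0.173]
force: [-3.0, 1.7, 7.3]
width: 15.2
```

```bash
python3 -m inch '[0,0.5,0,0,0,0,0, 0,1,0,0,0,0,0, 0,1.5,0,0,0,0,0, 0,2,0,0,0,0,0, 0,2,0,0,0,0,0]'; python3 -m inch '[0,0.2,0,0,0,0,0, 0,0.4,0,0,0,0,0, 0,0.4,0,0,0,0,0]'
```

```text
clock: 17.6
eef_pos: [630.5, 68.4, 165.9]
tool_rot: [-1.57, 0.001, -0.173]
force: [-2.5, 1.7, 7.4]
width: 15.5
clock: 17.9
eef_pos: [633.6, 67.9, 165.9]
tool_rot: [-1.571, 0.002, -0.173]
force: [-4.9, 1.5, 9.0]
width: 15.3
```

```bash
python3 -m inch '[0,0.1,0,0,0,0,0, 0,0.2,0,0,0,0,0, 0,0.2,0,0,0,0,0]';python3 -m inch '[0,0.1,0,0,0,0,0, 0,0.2,0,0,0,0,0, 0,0.2,0,0,0,0,0]'
```

```text
clock: 18.2
eef_pos: [635.3, 67.6, 165.8]
tool_rot: [-1.571, 0.003, -0.173]
force: [-6.4, 0.7, 9.8]
width: 15.4
clock: 18.5
eef_pos: [635.7, 67.6, 166.0]
tool_rot: [-1.571, 0.006, -0.173]
force: [-9.4, 1.5, 12.5]
width: 15.1
```

```bash
python3 -m inch '[0,0.2,0,0,0,0,0, 0,0.2,0,0,0,0,0]';  python3 -m inch '[0,0.2,0,0,0,0,0, 0,0.2,0,0,0,0,0]'
python3 - <<'E'
from cell import ctrl
from h import *
s=ctrl.read_state();print(sl(s["eef_pos"]),s["force"])
E
```

```text
clock: 18.7
eef_pos: [635.9, 67.5, 166.1]
tool_rot: [-1.571, 0.01, -0.173]
force: [-13.9, 1.5, 17.1]
width: 15.1
clock: 18.9
eef_pos: [636.0, 67.6, 166.3]
tool_rot: [-1.572, 0.013, -0.173]
force: [-18.8, 2.6, 20.9]
width: 15.2
[64.6  0.6] [-18.81794523   2.61557043  20.90546598]
```

```bash
python3 -m inch '[0,-0.2,0,0,0,0,0, 0,-0.3,0,0,0,0,0, 0,-0.3,0,0,0,0,0]'; python3 -m inch '[1,0,0,0,0,0,0, 1,0,0,0,0,0,0, 1,0,0,0,0,0,0, 1,0,0,0,0,0,0, 1,0,-2,0,0,0,0, 1,0,-5,0,0,0,0, 1,0,-8,0,0,0,0, 1,0,-8,0,0,0,0, 1,0,-8,0,0,0,0]'
python3 - <<'E'
from cell import ctrl, imaging
import cv2,numpy as np
for n in ("scene","side","wrist"):
    d=imaging.get_image(n); np.save(n+"12.npy",d,allow_pickle=True)
    if n=="scene": cv2.imwrite("pics/scene12.png",cv2.resize(d["img"][130:240,210:330,::-1],None,fx=5,fy=5,interpolation=2))
    if n=="wrist": cv2.imwrite("pics/wrist12.png",d["img"][:,:,::-1])
from h import *
s=ctrl.read_state();print(sl(s["eef_pos"]),s["eef_pos"],s["force"],s["width"])
E
```

```text
clock: 19.2
eef_pos: [635.8, 67.6, 166.1]
tool_rot: [-1.571, 0.007, -0.173]
force: [-10.9, 1.1, 14.9]
width: 14.9
clock: 20.1
eef_pos: [640.0, 66.5, 245.6]
tool_rot: [-1.57, -0.001, -0.173]
force: [0.5, 0.1, -0.6]
width: 85.7
[67.5 -0. ] [638.79177164  66.40745656 243.74436399] [-0.28906322  0.65603452 -0.66628549] 85.48953045157012
```

View pics/scene12.png

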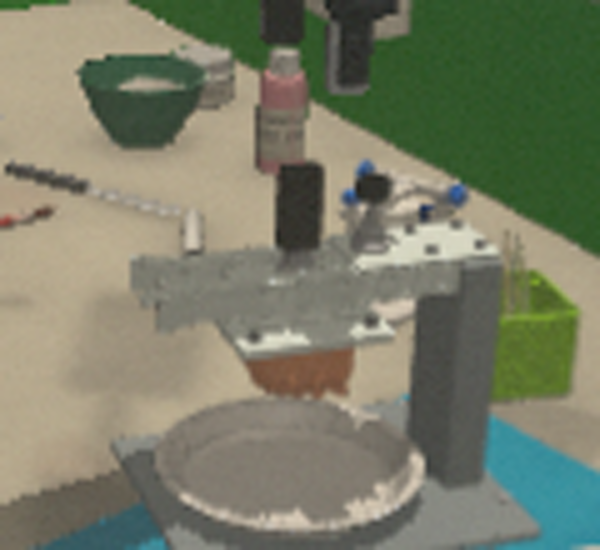

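View pics/wrist12.png

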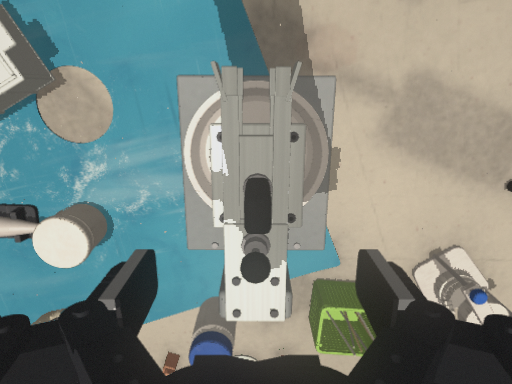

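```bash
python3 -m inch '[0,2,0,0,0,0,0, 0,3.8,0,0,0,0,0, 0,3.8,0,0,0,0,0, 0,3.8,0,0,0,0,0, 0,3.8,0,0,0,0,0, 0,3.8,0,0,0,0,0, 0,3.8,0,0,0,0,0]'
python3 - <<'E'
from cell import ctrl, imaging
import cv2
from h import *
d=imaging.get_image("wrist"); np.save("wrist13.npy",d,allow_pickle=True);cv2.imwrite("pics/wrist13.png",d["img"][:,:,::-1])
s=ctrl.read_state();print(sl(s["eef_pos"]),s["eef_pos"],s["force"],s["width"])
E
```

```text
clock: 20.95
eef_pos: [676.6, 60.2, 245.3]
tool_rot: [-1.571, 0.0, -0.173]
force: [0.7, 0.5, 0.0]
width: -0.2
[106.    0.3] [676.74166615  60.13299167 245.36442204] [0.26121961 0.92416051 0.18850998] 0.08951592372038272
```

View pics/wrist13.png

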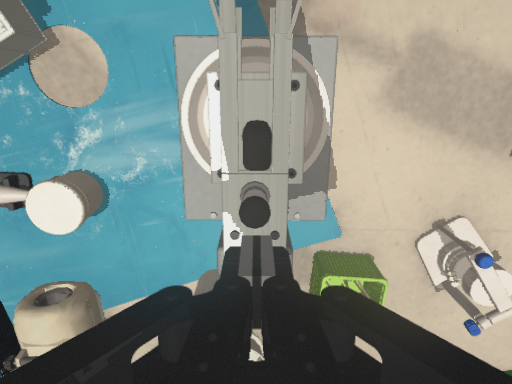

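```bash
python3 - <<'E'
from h import *
w=load("wrist13");p=plane(w,(255,212),194);print(p,sl(p))
E
python3 -m inch '[0,0,2,0,0,0,0, 0,0,4,0,0,0,0, 0,0,4.6,0,0,0,0, 0,0,4.6,0,0,0,0]'; python3 -m inch '[0,0,0.4,0,0,0,0, 0,0,0.8,0,0,0,0, 0,0,0.8,0,0,0,0]'
```

```text
[674.86621621  60.88889819 194.        ] [104.    0.8]
clock: 21.4
eef_pos: [676.3, 60.0, 198.3]
tool_rot: [-1.571, 0.002, -0.173]
force: [-0.6, -0.4, 0.3]
width: 0.2
clock: 21.7
eef_pos: [677.6, 60.0, 191.6]
tool_rot: [-1.57, -0.001, -0.173]
force: [-0.0, -0.5, 0.7]
width: 0.5
```

```bash
python3 -m inch '[0,0,0.3,0,0,0,0, 0,0,0.3,0,0,0,0]'; python3 -m inch '[0,0,0.3,0,0,0,0, 0,0,0.3,0,0,0,0]'; python3 -m inch '[0,0,0.3,0,0,0,0, 0,0,0.3,0,0,0,0]'
```

```text
clock: 21.9
eef_pos: [677.6, 60.0, 188.5]
tool_rot: [-1.57, -0.001, -0.173]
force: [1.7, 0.3, 2.2]
width: 0.5
clock: 22.1
eef_pos: [677.4, 60.0, 185.1]
tool_rot: [-1.571, -0.001, -0.173]
force: [1.5, -0.7, 1.8]
width: 0.2
clock: 22.3
eef_pos: [677.1, 60.0, 181.8]
tool_rot: [-1.571, 0.0, -0.173]
force: [0.7, 0.2, 0.8]
width: 0.1
```

```bash
python3 -m inch '[0,0,0.2,0,0,0,0, 0,0,0.3,0,0,0,0, 0,0,0.3,0,0,0,0]'; python3 -m inch '[0,0,0.2,0,0,0,0, 0,0,0.3,0,0,0,0, 0,0,0.3,0,0,0,0]'
python3 - <<'E'
from cell import ctrl, imaging
import cv2,numpy as np
for n in ("scene","side"):
    d=imaging.get_image(n)
    if n=="scene": cv2.imwrite("pics/scene14.png",cv2.resize(d["img"][130:240,210:330,::-1],None,fx=5,fy=5,interpolation=2))
    else: cv2.imwrite("pics/side14.png",cv2.resize(d["img"][140:240,180:310,::-1],None,fx=6,fy=6,interpolation=2))
E
```

```text
clock: 22.6
eef_pos: [677.0, 60.0, 178.9]
tool_rot: [-1.571, 0.0, -0.173]
force: [0.9, 0.4, 1.4]
width: 0.2
clock: 22.9
eef_pos: [677.1, 60.0, 178.1]
tool_rot: [-1.57, -0.001, -0.173]
force: [-2.7, -1.0, 12.7]
width: -0.1
```

View pics/scene14.png

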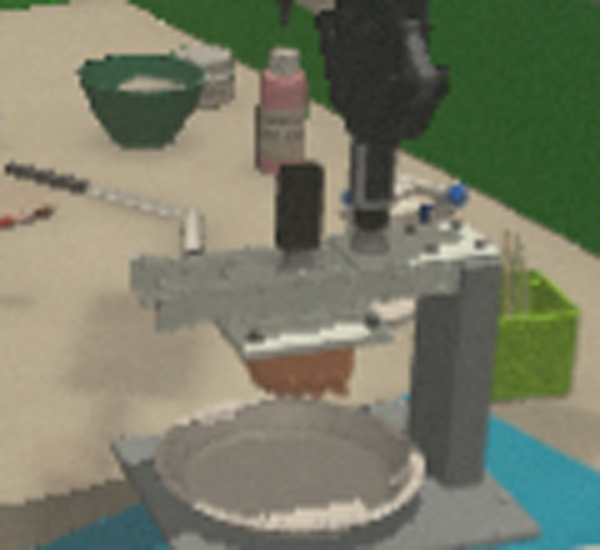

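```bash
python3 -m inch '[0,0,0.15,0,0,0,0, 0,0,0.15,0,0,0,0]'; python3 -m inch '[0,0,-2,0,0,0,0, 0,0,-6,0,0,0,0, 0,0,-10,0,0,0,0, 0,0,-10,0,0,0,0, 0,-6,-12,0,0,0,0, 0,-6,-12,0,0,0,0, 0,-6,-12,0,0,0,0]'
python3 - <<'E'
from cell import ctrl, imaging
import cv2,numpy as np
for n in ("scene","side","wrist"):
    d=imaging.get_image(n); np.save(n+"15.npy",d,allow_pickle=True)
    if n=="scene": cv2.imwrite("pics/scene15.png",cv2.resize(d["img"][130:240,210:330,::-1],None,fx=5,fy=5,interpolation=2))
    elif n=="side": cv2.imwrite("pics/side15.png",cv2.resize(d["img"][140:240,180:310,::-1],None,fx=6,fy=6,interpolation=2))
    else: cv2.imwrite("pics/wrist15.png",d["img"][:,:,::-1])
E
```

```text
clock: 23.2
eef_pos: [677.2, 60.0, 177.9]
tool_rot: [-1.57, -0.001, -0.173]
force: [-4.9, -1.2, 18.4]
width: 0.1
clock: 23.9
eef_pos: [616.1, 71.1, 295.2]
tool_rot: [-1.57, 0.001, -0.172]
force: [1.3, -0.4, 0.6]
width: -0.3
```

View pics/scene15.png

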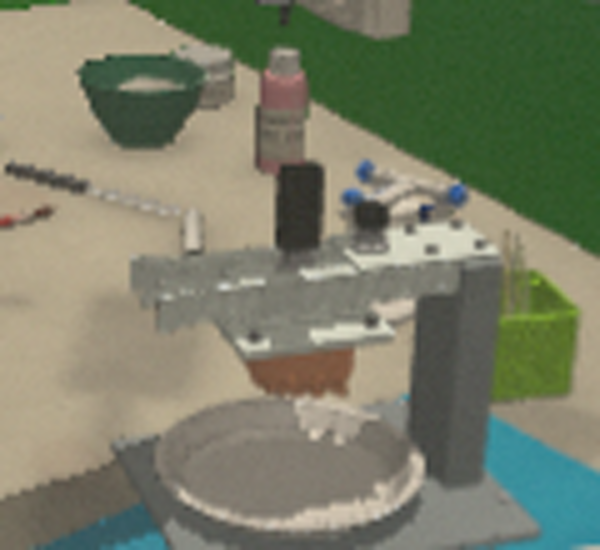

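View pics/side15.png

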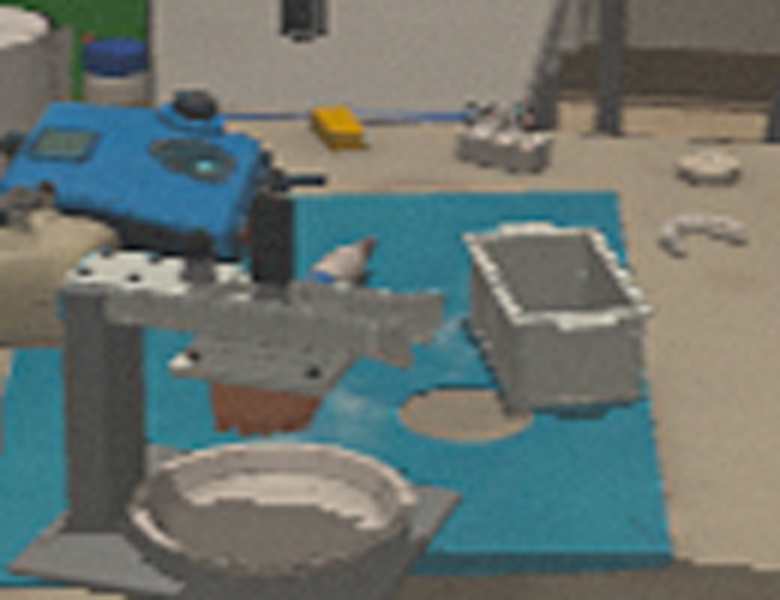

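View pics/wrist15.png

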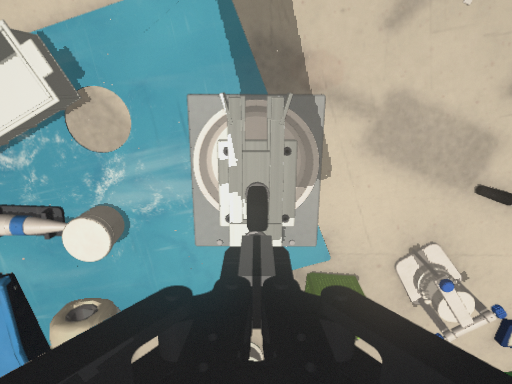

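```bash
python3 -c "
from cell import finish_job,ctrl
print(ctrl.read_state()['clock']);print(finish_job())"
```

```text
24.05
the job is handed in; nothing more can be done
None
```

The job is done and handed in at 24 s: the platform hangs fully home in the rail and is locked by the plunger.

I pulled the plunger up to its stop and lifted the platform out of the tub. I started its head into the rail and let go with the grip about 19 mm in, where it hung by itself. I then took hold again, pushed it against the end of the rail and pressed the plunger down.

**Last checks:**
- **Platform home:** it stopped against the rail's end with the grip about 64.5 mm in from the mouth; the target is 64 mm.
- **Plunger down:** the fingertips met a hard stop at 178 mm height, which is the fully-down height. The last pictures show the knob on its boss and the platform hanging level.
- **Robot clear:** the arm ended about 295 mm above the bench, touching nothing. The highest force in the readings printed after each move was about 28 N.
- **Left alone:** I moved the arm well clear of the pot, the cast and the caliper. In the last pictures the pot was in place. I did not check the cast and caliper in a closing view.

**Small disagreements:**
- **Raised knob height:** the pictures put the raised knob at about 191 mm instead of 194 mm.
- **Pressing force:** the force stayed at 1 to 2 N until the stop, below the 3 to 5 N expected.

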